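# Lock the seat-height screw of the compass press

### The arm

A 6-joint arm with a two-finger parallel gripper is mounted at the origin on the work surface. World frame = base frame: x ahead of the robot, y to its left, z up, the work surface at z = 0. Lengths are in m, angles in rad, forces in N, time in s.
With the tool pointing down it reaches from about 0.325 to 0.85 m from the base axis. Payload 15.5 kg.
Tool frame: the origin (TCP) lies at the very end of the fingers, on their centre line; the grasp point (between the pads) lies 19 mm behind it; y points along the fingers, z is the direction in which the jaws open and shut, and the axes are right-handed (so a half turn about y gives the same grasp; the last joint's range is limited). The gripper opens to 91 mm and grips with 3 to 60 N. Pads are 32 mm wide; open, the fingers measure 118 mm over their backs; the gripper's body (76 mm by 178 mm) begins 60 mm behind the grasp point.
Start: joints at [-0.096, 0.494, 1.345, -0, 1.302, -0.096], TCP at [0.625, 0, 0.214] pointing down, gripper open.
Joint ranges: [-2.91, 2.91], [-0.82, 2.16], [0.22, 2.67], [-1.22, 4.37], [0.12, 2.79], [-3.08, 3.08]. Speed limits (rad/s): [1.89, 1.89, 2.57, 3.01, 3.01, 3.01].

### API

Orientations are given as a unit quaternion [w, x, y, z].
In Python, from bench import manip, eyes gives the robot as it stands.
- The arm moves only by the tool apply_moves, never from a script. Its argument "increments" is a list that holds one entry, the list of rows, each a list of 7 numbers: the finger opening in cm, from 0 to 9.12, then the shift along the tool's x, y, z in cm, then the turn, a rotation vector about the tool's x, y, z in rad. In form: [[[fingers, dx, dy, dz, ax, ay, az], ...]]. A call has 1 to 8 rows; each row is the pose to reach, as a shift and turn from the pose commanded when the call began, along the tool's axes at that moment; what a row does not reach only later rows make up. A row lasts 1/12 s, in which the tool goes at most 41.7 mm and 7.16 degrees, less where a joint would pass 70% of its speed; a pose out of reach is approached as far as the arm can. A call with a gripper value outside its range is refused whole. The fingers move at their own pace and stop on an object; "newtons" is the grip in N (left out, the last holds). Time passes only in rows, so rows that repeat a pose let the fingers close. It gives the time, the measured TCP pose, the force and the opening at its end, in the units of the state.
- manip.read_state(): the state, without advancing time (a new reading comes with each control period).
- eyes.get_image(name): name is "scene" or "side" or "wrist"; returns the picture (384x512x3 uint8, blue, green, red); there is no depth.
- eyes.camera_model(name): a dict with "fx", "fy", "cx", "cy" (pixels), "rvec" (rotation vector, rad) and "tvec" (3), from world to camera coordinates, as OpenCV has them; the wrist camera has in their place "T_tool_cam" (4x4, takes a point from camera to tool coordinates, whose origin is the TCP and whose axes are the tool frame's). Camera axes: x right, y down, z forward; pixel columns grow to the right and rows downward; lengths in m; the calibration is good to about 2 mm. A picture is of the moment at which its call begins: read the wrist's pose just before it. camera_model takes no time and is no camera call.
- manip.finish_job(): hands the job in, once; it reports no verdict.
The state is a dict: "t": time; "joint_pos": joint angles; "qd": joint speeds; "joint_efforts": joint torques, N m; "tcp_pos": TCP position; "eef_rot": TCP orientation; "ft_force": force on the tool from outside, world axes, zero at the start; "moment": the same for the moment, N m; "opening": finger opening in m.
Only numpy, scipy, OpenCV 4.12 (cv2) and the standard library are available. Lean on these libraries where they do the work, as an engineer would, in place of code of your own. Each camera call takes 0.05 s, during which the arm holds its last target. There are 200 camera calls.

### The job

The brass adjusting screw of the hand press is set and must stay as it is (within about 20 degrees): drop the yellow holding key fully home over the screw's wing, its arm down between the two steel pins, and let go. Then push the jam nut's red-pinned lever clockwise (seen from above) until the nut is down and tight, with about 12 N of push at the red pin (less than 8 N leaves it loose, more than 17 N strips it), leave the key on the screw and do not disturb the other things on the counter.

Things in the scene. Friction and masses are not known exactly. Their poses are not given: they have to be found in the camera images.
- press: grey and green hand press, fixed; origin on the counter under the axis of the upright adjusting screw, z up. Foot plate 15 mm thick, from x -70 to +130 and y -70 to +340 mm; column, head (to 268 mm high) and hand lever stand at y +220 to +325 mm. A steel boss round the screw is 40 mm high
- pin_gap (a point): mid-way between the tops of two fixed upright steel pins, at x = +62 mm from the screw axis in the press's frame, 92 mm above the counter. The pins are 8 mm thick, round-topped, at y = -11.5 and +11.5 mm: a gap of 15 mm that faces the screw. Axes as the press's
- screw_head (a point): centre of the top of the brass adjusting screw's wing, on the screw axis, 79 mm above the counter; x along the wing (towards the pins), z up. The wing is a plate 40 mm long (x), 10 mm thick (y), 17 mm deep, its top edge rounded. The screw turns about z almost freely (0.03 N m): unless it is held the nut drags it round
- key_mid (a point): centre (27 mm above the underside, over the slot centre) of the yellow holding key, loose, about 140 g, heavy at the foot, 54 mm high, standing upright; x towards its arm, z up. Its grip is an upright tab 36 mm (x) by 12 mm (y), from 22 to 54 mm above the underside: take it across the 12 mm. Fully home this point is 11 mm above screw_head and the key's x lies along the press's x
- key: the same yellow key; origin at the underside, 27 mm below key_mid. The lower part is a cap with a slot open below, inside 43 mm (x) by 13 mm (y), 16 mm deep, walls 5 mm; it goes over the wing, with 1.5 mm play on each side
- key_arm_end (a point): tip of the key's arm, 80 mm from the slot centre along the key's x, 10 mm above its underside. The arm is 10 mm wide (y) and 12 mm high (4 to 16 mm above the underside); between the pins it has 2.5 mm play on each side
- nut_ring_mid (a point): dark six-sided lower ring of the jam nut, 30 mm across, on the screw axis 44.5 mm above the counter; its x points along the nut's lever while not tight. It turns clockwise with the lever, freely (about 1 N at the red pin), until the nut is down, where it stops dead; that angle is hidden and differs each time (0.6 to 1.5 rad of lever turn from the start, play of the key included)
- lever_pin (a point): upright red pin at the end of the jam nut's steel lever, at its gripping height 78 mm above the counter, 80 mm from the screw axis; x outwards along the lever, z up. Pin 12 mm thick, from 46 to 96 mm above the counter; lever bar 9 mm thick, 52.5 mm up. It starts on the press's -y side (55 to 120 degrees clockwise from the press's x); clockwise brings it round to the -x side
- lever_hub (a point): root of the nut's lever, on the screw axis 52.5 mm above the counter, axes as lever_pin. Once the ring has stopped, the lever stands still up to about 5 N of push at the pin, then yields 0.64 mm (0.008 rad) per further newton; let go, it stays or springs back a few mm and stays tight. Tight: at least 0.02 rad (1.6 mm at the pin) past the ring; stripped: beyond 0.10 rad (8 mm)
- compass: green plastic mirror compass, 95 x 62 mm, its mirror lid standing up 64 mm at its -x end; a bystander; origin at the centre of its underside
- puck: round walnut alignment puck, 64 mm across, 23 mm high; a bystander; origin at the centre of its underside
- jewel_holder: blued steel jewel holder standing upright, 26 mm across its foot, 50 mm high; a bystander; origin at the centre of its underside
- ring0: brass capsule ring lying flat, 48 mm outside, 38 mm inside, 10 mm high; a bystander; origin at the centre of its underside
- ring1: brass capsule ring lying flat, 48 mm outside, 38 mm inside, 10 mm high; a bystander; origin at the centre of its underside
- ring2: brass capsule ring lying flat, 48 mm outside, 38 mm inside, 10 mm high; a bystander; origin at the centre of its underside
Things that resemble listed ones, but are neither listed nor needed, are in the scene too. There is more than one size of the key; the job needs the largest.

How it is judged:
On the way, in this order (a step that is already met when the one before it is completed fails the run):
1. the key is fully home on the wing with its arm between the pins, and let go (horizontal distance between key_mid and screw_head below 0.006 m and z of key_mid in the frame of screw_head below 0.0145 m and angle between key_mid's own z axis and vertical below 0.08 rad and angle between the x axis of key_mid and the x axis of screw_head, either way round below 0.3 rad and x of key_arm_end in the frame of press above 0.065 m and angle between the x axis of key_mid and the x axis of press, either way round below 0.15 rad and contact force between the fingers and key below 0.3 N), for 0.2 s.
2. the jam nut is tight, the screw held by the key (horizontal distance between key_mid and screw_head below 0.006 m and z of key_mid in the frame of screw_head below 0.0145 m and angle between key_mid's own z axis and vertical below 0.08 rad and angle between the x axis of key_mid and the x axis of screw_head, either way round below 0.3 rad and x of key_arm_end in the frame of press above 0.065 m and angle between the x axis of key_mid and the x axis of press, either way round below 0.15 rad and angle between the x axis of lever_pin and the x axis of nut_ring_mid, either way round above 0.02 rad), for 0.2 s.
At the end, for the whole second after the job is handed in: the key sits fully home on the wing (within 6 mm of the screw axis, within 3.5 mm of its full depth, upright within 5 degrees, arm between the pins) and at rest; the nut's lever stands at least 0.02 rad past the nut ring (tight); the screw's wing is within 0.4 rad of the press's x axis (all of step 2 and angle between the x axis of screw_head and the x axis of press, either way round below 0.4 rad and linear speed of key below 0.02 m/s); the robot touches nothing.
It fails at once if the screw's wing is turned more than 0.4 rad (23 degrees) off the press's x axis: the setting is lost (angle between the x axis of screw_head and the x axis of press, either way round above 0.4 rad).
It fails at once if the nut is overtightened: its lever more than 0.10 rad past the nut ring (about 17.5 N at the pin) (angle between the x axis of lever_pin and the x axis of nut_ring_mid, either way round above 0.1 rad).
It fails at once if a bystander is moved more than 30 mm (distance of any of compass, puck, jewel_holder, ring0, ring1, ring2 from where it was at the start of the episode above 0.03 m).
It also fails if it takes over 64 s, if anything falls off the work surface, if the arm or the gripper's body presses on something with over 40 N, if the wrist force passes 120 N, or if a joint passes its speed limit or range.

## Working session

There is one attempt and no reset: what is moved stays moved. The work goes in short steps, Python scripts to look and compute and a tool call to move; the robot and the scene stay as the last step left them, time stands still between calls to the robot, and variables do not carry over. Pictures are saved under pics/ and viewed, about 8 in all and at most 12, crops included, and the job is handed in when it is done.

Besides the shell and the picture viewer there is one more tool, called after "Request:" as name([rows], argument=value, ...), one row to a line, values as JSON. apply_moves: Moves the arm, as the interface text tells. Its arguments: {"type":"object","properties":{"increments":{"type":"array","items":{"type":"array","items":{"type":"array","items":{"type":"number"}}}},"newtons":{"type":"number"}},"required":["increments"]}

```bash
mkdir -p pics; ls; cat > h.py <<'E'
import numpy as np, cv2
from scipy.spatial.transform import Rotation as R
from bench import manip, eyes
def q(s): 
    w,x,y,z=s["eef_rot"]; return R.from_quat([x,y,z,w])
def cam(name,s=None):
    m=eyes.camera_model(name); K=np.array([[m["fx"],0,m["cx"]],[0,m["fy"],m["cy"]],[0,0,1]])
    if "T_tool_cam" in m:
        T=np.array(m["T_tool_cam"]); Rt=q(s).as_matrix()
        Rc=Rt@T[:3,:3]; c=Rt@T[:3,3]+np.array(s["tcp_pos"])
    else:
        Rm=R.from_rotvec(np.ravel(m["rvec"])).as_matrix(); Rc=Rm.T; c=-Rm.T@np.ravel(m["tvec"])
    return K,Rc,c
def ray(C,u,v):
    K,Rc,c=C; d=Rc@np.linalg.solve(K,[u,v,1]); return c,d/np.linalg.norm(d)
def onz(C,u,v,z):
    c,d=ray(C,u,v); return c+d*(z-c[2])/d[2]
def proj(C,p):
    K,Rc,c=C; x=K@(Rc.T@(np.array(p)-c)); return x[:2]/x[2]
def tri(C1,p1,C2,p2):
    c1,d1=ray(C1,*p1); c2,d2=ray(C2,*p2)
    t=np.linalg.lstsq(np.c_[d1,-d2],c2-c1,rcond=None)[0]
    a=c1+d1*t[0]; b=c2+d2*t[1]; return (a+b)/2,np.linalg.norm(a-b)
E
python3 - <<'E'
from h import *
s=manip.read_state(); print(s)
a=[eyes.get_image(n) for n in("scene","side","wrist")]
for n,i in zip(("scene","side","wrist"),a): cv2.imwrite(f"pics/{n}0.png",i); print(n,cam(n,s)[2],cam(n,s)[1][:,2],cam(n,s)[0][0,0])
cv2.imwrite("pics/s0.png",cv2.resize(a[0],(800,600),interpolation=2));cv2.imwrite("pics/d0.png",cv2.resize(a[1],(800,600),interpolation=2))
E
```

```text
pics
{'t': 0.0, 'joint_pos': array([-9.54954403e-02,  4.94165362e-01,  1.34610520e+00, -1.36122947e-05,
        1.30248283e+00, -9.54742506e-02]), 'qd': array([-5.71361315e-04, -6.31461691e-04,  1.00243051e-03,  8.56993440e-04,
       -3.42612106e-05, -2.34131731e-04]), 'joint_efforts': array([-1.07322368e-03, -8.78814626e+01, -3.81857479e+01,  7.05250050e-02,
        5.33505273e-02, -1.50444166e-04]), 'tcp_pos': array([6.24640041e-01, 3.58798374e-05, 2.13358125e-01]), 'eef_rot': array([ 0.49973075, -0.5002603 ,  0.50031788, -0.49969073]), 'ft_force': array([ 0.03425359,  0.93442798, -0.27592278]), 'moment': array([-0.02645857,  0.01781157,  0.02118987]), 'opening': 0.09129484731706784}
scene [ 0.97743846 -0.54998984  0.63095624] [-0.54931808  0.47410809 -0.68809241] 419.1177124414734
side [ 0.26845408 -0.70849583  0.51068799] [ 0.34193146  0.74700837 -0.57014153] 384.83511369944813
wrist [0.62382653 0.06814133 0.38403672] [-0.00161168 -0.24312937 -0.96999253] 309.40098041130096
```

View pics/s0.png

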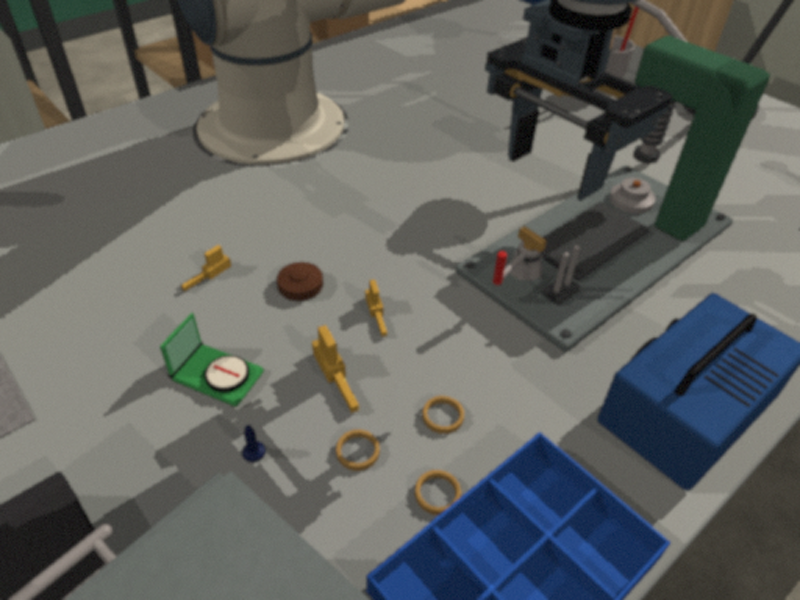

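View pics/d0.png

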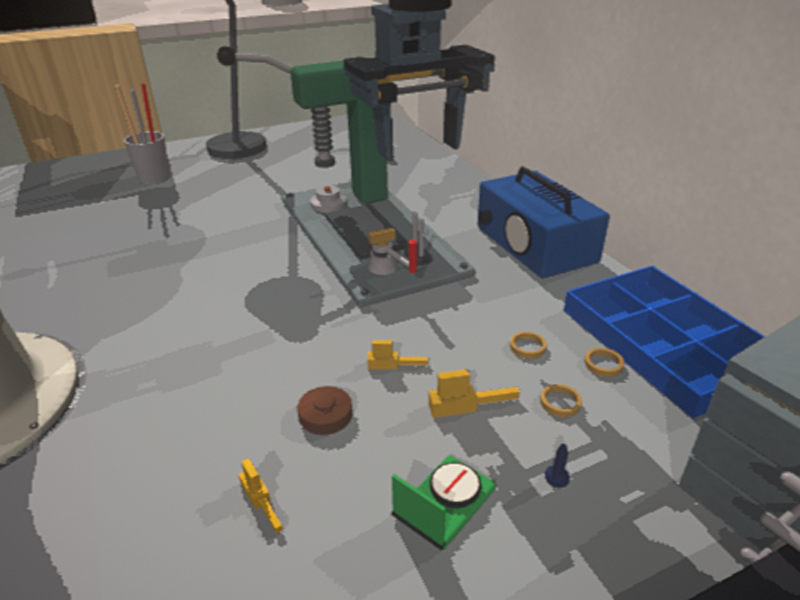

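View pics/wrist0.png

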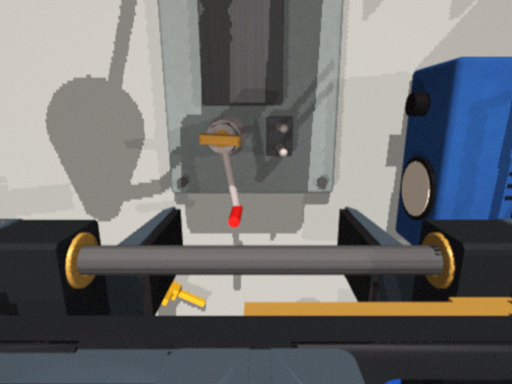

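Views: scene, key tab (327,350), arm tip (352,403) in 800 px. Side, key (453,395). Wrist, wing (219,140), pins (284,128)/(284,153), red pin top (236,214). The press axes are nearly the world's. Next come closer crops for precise pixels.

```bash
python3 - <<'E'
from h import *
s=manip.read_state()
im={n:cv2.imread(f"pics/{n}0.png") for n in("scene","side","wrist")}
C={n:cam(n,s) for n in im}
for n in("scene","side"):
    hsv=cv2.cvtColor(im[n],cv2.COLOR_BGR2HSV)
    m=cv2.inRange(hsv,(15,150,90),(32,255,255))
    k,l,st,ce=cv2.connectedComponentsWithStats(m)
    for i in range(1,k):
        if st[i,4]>60: print(n,st[i],ce[i].round(1))
crops={"scene":(190,200,50),"side":(270,230,70),"wrist":(180,90,130)}
def cr(n,x,y,w,h,f): return cv2.resize(im[n][y:y+h,x:x+w],(w*f,h*f),interpolation=cv2.INTER_NEAREST)
a=cr("scene",190,200,50,66,4); b=cr("side",268,230,70,40,5); c=cr("wrist",190,110,110,120,3)
d=cr("scene",305,140,70,55,5); e=cr("side",230,130,60,50,5)
cv=np.zeros((600,800,3),np.uint8)
def put(i,x,y): cv[y:y+i.shape[0],x:x+i.shape[1]]=i
put(a,0,0);put(b,210,0);put(d,0,280);put(c,400,230);put(e[:, :240],560,0)
cv2.imwrite("pics/m1.png",cv)
E
```

```text
scene [117 158  30  27 255] [134.7 170.1]
scene [235 180  12  34 174] [239.9 195. ]
scene [201 209  28  54 503] [212.5 232.8]
side [236 218  38  18 362] [248.5 228. ]
side [375 224  24  14  61] [386. 231.]
side [275 237  57  30 871] [295.8 252.3]
side [153 294  27  47 416] [164.7 314.8]
```

View pics/m1.png

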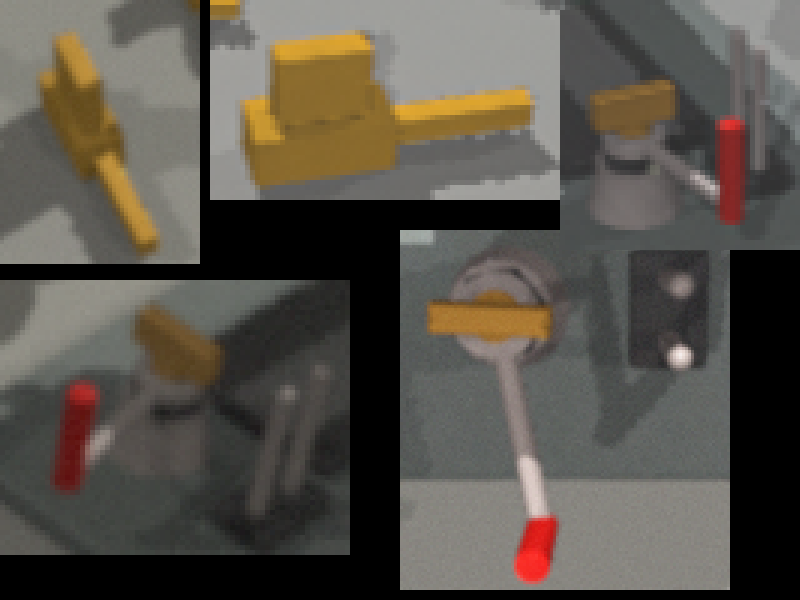

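```bash
python3 - <<'E'
from h import *
s=manip.read_state()
S,D,W=[cam(n,s) for n in("scene","side","wrist")]
f=lambda *a:print(*[np.round(x,4) for x in a])
print("wing"); f(onz(W,219.7,140,.079),*tri(S,(341,149.6),D,(244.6,148)),*tri(W,(219.7,140),D,(244.6,148)))
print("pins"); f(onz(W,284.3,128,.092),onz(W,283.3,152,.092)); f(*tri(S,(369,157.6),D,(265.6,136.2)),*tri(S,(362.6,161.6),D,(269.6,140)))
print("red"); f(onz(W,234,222,.096),*tri(S,(321.6,161),D,(264.2,154.2)))
print("wing ends"); f(onz(W,199.5,140,.079),onz(W,240.2,140.5,.079))
print("plate edge"); f(onz(W,168,192,.015),onz(W,331,193,.015))
print("key tab"); f(onz(S,210.2,214.8,.054),onz(D,290,239.4,.054),*tri(S,(210.2,214.8),D,(290,239.4)))
print("arm tip"); f(onz(S,227.2,260,.016),onz(D,331.8,248.4,.016))
E
```

```text
wing
[0.5845 0.045  0.079 ] [0.5855 0.0478 0.0761] 0.0028 [0.5845 0.0446 0.0765] 0.0007
pins
[0.6462 0.0569 0.092 ] [0.6457 0.0348 0.092 ]
[0.6469 0.0586 0.0887] 0.0024 [0.647  0.0378 0.0886] 0.0039
red
[ 0.5982 -0.0334  0.096 ] [ 0.5988 -0.0309  0.0956] 0.004
wing ends
[0.5648 0.045  0.079 ] [0.6045 0.0445 0.079 ]
plate edge
[ 0.5106 -0.023   0.015 ] [ 0.7111 -0.0243  0.015 ]
key tab
[ 0.5408 -0.261   0.054 ] [ 0.5358 -0.2662  0.054 ] [ 0.5385 -0.2602  0.0497] 0.0026
arm tip
[ 0.6184 -0.2831  0.016 ] [ 0.6158 -0.2852  0.016 ]
```

Everything agrees: screw (0.5845,0.0455), pins 62 mm to +x, red pin at r≈80 mm and 80° clockwise. Key at (0.538,-0.263), yaw ≈ -0.255. Moving above the key, jaws across its tab.

Request:
apply_moves([
  [[6, 26.3, 5.4, -8.7, 0, 1.826, 0], [6, 26.3, 5.4, -8.7, 0, 1.826, 0], [6, 26.3, 5.4, -8.7, 0, 1.826, 0], [6, 26.3, 5.4, -8.7, 0, 1.826, 0], [6, 26.3, 5.4, -8.7, 0, 1.826, 0], [6, 26.3, 5.4, -8.7, 0, 1.826, 0], [6, 26.3, 5.4, -8.7, 0, 1.826, 0], [6, 26.3, 5.4, -8.7, 0, 1.826, 0]],
])

```text
t: 0.82
tcp_pos: [0.5356, -0.268, 0.1585]
eef_rot: [0.195, -0.196, 0.68, -0.679]
ft_force: [-0.5, 0.3, 0.1]
opening: 0.0598
```

```bash
cat > st.py <<'E'
from h import *
def goal(p,yaw):
    "remaining move in tool axes for TCP p with tool down, jaws (tool z) at world angle yaw; cm, rad"
    s=manip.read_state(); r=q(s)
    z=np.array([np.cos(yaw),np.sin(yaw),0]); y=np.array([0,0,-1.]); x=np.cross(y,z)
    T=R.from_matrix(np.c_[x,y,z])
    print("t",round(s["t"],2),"tcp",np.round(s["tcp_pos"],4),"F",np.round(s["ft_force"],2),"open",round(s["opening"],4))
    print("move cm",np.round(100*r.inv().apply(np.array(p)-s["tcp_pos"]),2),"turn",np.round((r.inv()*T).as_rotvec(),4))
E
python3 -c "
from st import *
goal([.538,-.2635,.16],-1.826)"
```

```text
t 0.82 tcp [ 0.5356 -0.268   0.1585] F [-0.53  0.32  0.09] open 0.0598
move cm [-0.44 -0.15 -0.25] turn [-1.000e-04  8.158e-01  1.900e-03]
```

Request:
apply_moves([
  [[6, -0.3, 0, -0.2, 0, 0.816, 0], [6, -0.3, 0, -0.2, 0, 0.816, 0], [6, -0.3, 0, -0.2, 0, 0.816, 0], [6, -0.3, 0, -0.2, 0, 0.816, 0], [6, -0.3, 0, -0.2, 0, 0.816, 0], [6, -0.3, 0, -0.2, 0, 0.816, 0], [6, -0.3, 0, -0.2, 0, 0.816, 0], [6, -0.3, 0, -0.2, 0, 0.816, 0]],
])

```text
t: 1.48
tcp_pos: [0.5393, -0.2596, 0.1597]
eef_rot: [-0.088, 0.088, 0.702, -0.702]
ft_force: [0.1, -0.5, -0.6]
opening: 0.0596
```

```bash
python3 - <<'E'
from st import *
goal([.538,-.2635,.16],-1.826)
s=manip.read_state(); im=eyes.get_image("wrist"); W=cam("wrist",s)
hsv=cv2.cvtColor(im,cv2.COLOR_BGR2HSV)
m=cv2.inRange(hsv,(15,150,90),(32,255,255))
k,l,st,ce=cv2.connectedComponentsWithStats(m)
for i in range(1,k):
    if st[i,4]>200: print(st[i],ce[i].round(1))
print(proj(W,[.538,-.2635,.054]),proj(W,[.617,-.284,.016]))
cv2.imwrite("pics/w1.png",im)
E
```

```text
t 1.48 tcp [ 0.5393 -0.2596  0.1597] F [ 0.07 -0.47 -0.57] open 0.0596
move cm [ 0.03 -0.03  0.41] turn [0.0001 0.0064 0.0004]
[148  25  49  53 771] [171.2  50.4]
[260  25  48  52 721] [283.7  49.6]
[ 253  102   23  108 1684] [264.2 165.3]
[380 234  13  53 241] [387.7 259.5]
[ 176  298  324   17 4241] [346.5 307.6]
[263.79464032 191.05515057] [263.94492103 100.43108044]
```

View pics/w1.png

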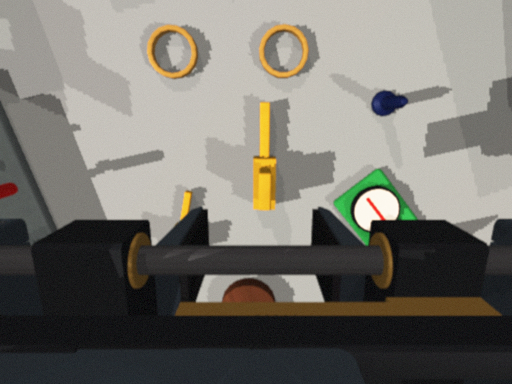

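The key's tab (264,190) and arm tip (264,102) are where predicted. Descend and grip.

Request:
apply_moves([
  [[4, 0, 4, 0.4, 0, 0.006, 0], [4, 0, 8, 0.4, 0, 0.006, 0], [4, 0, 11, 0.4, 0, 0.006, 0], [4, 0, 12.5, 0.4, 0, 0.006, 0], [4, 0, 13.3, 0.4, 0, 0.006, 0], [4, 0, 13.3, 0.4, 0, 0.006, 0], [0.5, 0, 13.3, 0.4, 0, 0.006, 0], [0.5, 0, 13.3, 0.4, 0, 0.006, 0]],
], newtons=25)

```text
t: 2.2
tcp_pos: [0.5393, -0.264, 0.0283]
eef_rot: [0.088, -0.089, -0.701, 0.702]
ft_force: [1.0, 0.1, 0.9]
opening: 0.0295
```

Request:
apply_moves([
  [[0.5, 0, 0, 0, 0, 0, 0], [0.5, 0, 0, 0, 0, 0, 0], [0.5, 0, 0, 0, 0, 0, 0], [0.5, 0, 0, 0, 0, 0, 0]],
])

```text
t: 2.53
tcp_pos: [0.5389, -0.2638, 0.0278]
eef_rot: [0.088, -0.089, -0.701, 0.702]
ft_force: [-1.3, 0.8, 7.8]
opening: 0.0118
```

Request:
apply_moves([
  [[0.5, 0, -1, 0, 0, 0, 0], [0.5, 0, -4, 0, 0, 0, 0], [0.5, 0, -8, 0, 0, 0, 0], [0.5, 0, -12, 0, 0, 0, 0], [0.5, 0, -14, 0, 0, 0, 0], [0.5, 0, -14, 0, 0, 0, 0]],
])

```text
t: 3.03
tcp_pos: [0.5406, -0.2648, 0.1728]
eef_rot: [0.086, -0.091, -0.7, 0.703]
ft_force: [1.3, -0.9, 0.2]
opening: 0.0118
```

```bash
python3 - <<'E'
from st import *
goal([.5845,.0455,.168],-np.pi/2)
s=manip.read_state(); im=eyes.get_image("wrist"); W=cam("wrist",s)
cv2.imwrite("pics/w2.png",im)
im2=eyes.get_image("side"); cv2.imwrite("pics/d2.png",im2)
cv2.imwrite("pics/m2.png",np.hstack([im[60:260,150:400],cv2.resize(im2[100:300,200:400],(200,200))]).repeat(1.7 and 1,0))
E
```

```text
t 3.03 tcp [ 0.5406 -0.2648  0.1728] F [ 1.29 -0.87  0.2 ] open 0.0118
move cm [  3.46   0.37 -31.15] turn [-0.0035 -0.251  -0.0075]
```

View pics/m2.png

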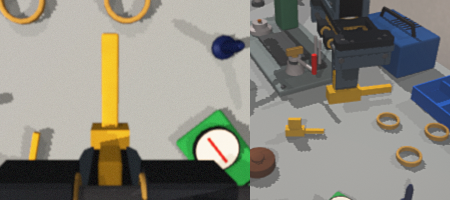

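Key is held straight. Carry it over the screw (key underside 140 mm, clear of all pins).

Request:
apply_moves([
  [[0.5, 0.5, 0.3, -4, 0, -0.05, 0], [0.5, 1, 0.3, -8, 0, -0.1, 0], [0.5, 1.5, 0.3, -12, 0, -0.15, 0], [0.5, 2, 0.3, -16, 0, -0.2, 0], [0.5, 2.5, 0.3, -20, 0, -0.25, 0], [0.5, 2.8, 0.3, -24, 0, -0.25, 0], [0.5, 3.2, 0.3, -28, 0, -0.25, 0], [0.5, 3.4, 0.3, -31.1, 0, -0.25, 0]],
])

```text
t: 3.8
tcp_pos: [0.5816, 0.0491, 0.1624]
eef_rot: [-0.001, -0.001, 0.707, -0.707]
ft_force: [1.1, -0.1, -0.8]
opening: 0.0118
```

Request:
apply_moves([
  [[0.5, 0, 0, 0, 0, 0, 0], [0.5, 0, 0, 0, 0, 0, 0]],
])

```text
t: 3.97
tcp_pos: [0.582, 0.0477, 0.1625]
eef_rot: [-0.0, -0.002, 0.707, -0.707]
ft_force: [-1.0, -0.3, -1.3]
opening: 0.0119
```

```bash
python3 - <<'E'
from st import *
goal([.5845,.0455,.168],-np.pi/2)
s=manip.read_state(); im=eyes.get_image("wrist"); W=cam("wrist",s)
cv2.imwrite("pics/w3.png",im)
a=cv2.resize(im[0:240,200:330],None,fx=2.5,fy=2.5,interpolation=0)
im2=eyes.get_image("side"); cv2.imwrite("pics/d3.png",im2); im3=eyes.get_image("scene"); cv2.imwrite("pics/s3.png",im3)
b=cv2.resize(im2[70:180,210:320],None,fx=2.7,fy=2.7,interpolation=0)
c=cv2.resize(im3[90:200,290:400],None,fx=2.7,fy=2.7,interpolation=0)
cv=np.zeros((600,640,3),np.uint8); cv[:,:325]=a[:600,:325]; cv[:297,330:627]=b;cv[300:597,330:627]=c
cv2.imwrite("pics/m3.png",cv)
m=cv2.inRange(cv2.cvtColor(im,cv2.COLOR_BGR2HSV),(15,150,90),(32,255,255))
for v in range(60,250,8):
    u=np.flatnonzero(m[v,200:330])+200
    if len(u): print(v,u.min(),u.max(),end=" | ")
z=s["tcp_pos"][2]-.0278
print("\npred tip", proj(W,s["tcp_pos"]+np.array([.08,0,-.0278+.016])),"pins",proj(W,[.6463,.0573,.092]),proj(W,[.6463,.0345,.092]))
E
```

```text
t 3.97 tcp [0.582  0.0477 0.1625] F [-1.02 -0.26 -1.34] open 0.0119
move cm [-0.25 -0.55  0.22] turn [0.0001 0.0017 0.0026]
100 251 268 | 108 251 268 | 116 251 268 | 124 251 268 | 132 251 268 | 140 251 268 | 148 251 268 | 156 251 268 | 164 252 267 | 172 252 269 | 180 252 268 | 188 241 278 | 196 241 279 | 204 241 279 | 212 249 270 | 220 249 271 | 228 248 271 | 236 225 294 | 244 224 295 | 
pred tip [259.830845    91.67505501] pins [247.08792898 118.91108611] [277.19083369 118.95072902]
```

View pics/m3.png

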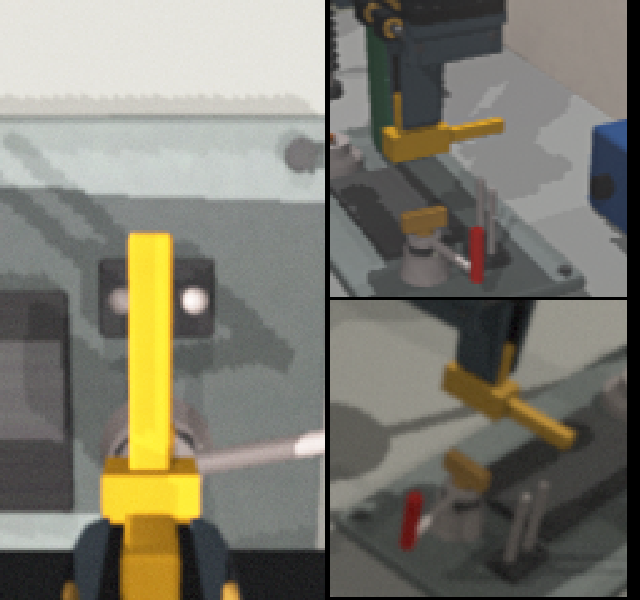

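The key sits 0.9 mm behind the TCP in x; pins are seen at (247,120)/(278,120). Align and lower to just above the pins.

Request:
apply_moves([
  [[0.5, -0.29, 0, 0.24, 0, 0, 0], [0.5, -0.29, 1.5, 0.24, 0, 0, 0], [0.5, -0.29, 3, 0.24, 0, 0, 0], [0.5, -0.29, 4, 0.24, 0, 0, 0], [0.5, -0.29, 4, 0.24, 0, 0, 0], [0.5, -0.29, 4, 0.24, 0, 0, 0], [0.5, -0.29, 4, 0.24, 0, 0, 0]],
])

```text
t: 4.7
tcp_pos: [0.5862, 0.0433, 0.1245]
eef_rot: [0.0, -0.001, -0.707, 0.707]
ft_force: [-0.2, -0.4, -0.5]
opening: 0.0122
```

```bash
python3 - <<'E'
from st import *
goal([.5849,.0454,.122],-np.pi/2)
s=manip.read_state(); im=eyes.get_image("wrist"); W=cam("wrist",s)
a=cv2.resize(im[60:230,210:310],None,fx=3.5,fy=3.5,interpolation=0)
im2=eyes.get_image("side"); im3=eyes.get_image("scene")
b=cv2.resize(im2[100:175,220:300],None,fx=4,fy=4,interpolation=0)
c=cv2.resize(im3[115:190,310:390],None,fx=4,fy=4,interpolation=0)
cv=np.zeros((605,680,3),np.uint8); cv[:595,:350]=a; cv[:300,355:675]=b;cv[303:603,355:675]=c
cv2.imwrite("pics/m4.png",cv[:600])
print(s["moment"])
E
```

```text
t 4.7 tcp [0.5862 0.0433 0.1245] F [-0.24 -0.44 -0.46] open 0.0122
move cm [ 0.13  0.25 -0.21] turn [-0.     -0.0017 -0.0007]
[-0.00304702  0.13145104  0.01717766]
```

View pics/m4.png

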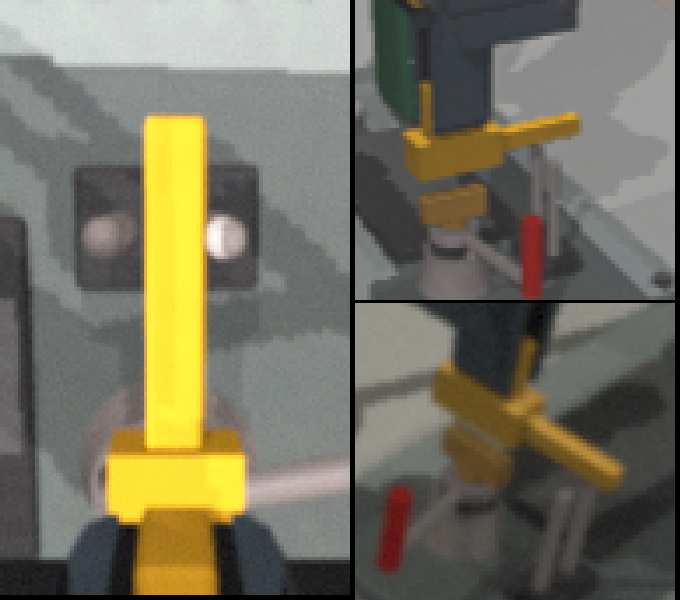

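Request:
apply_moves([
  [[0.5, 0.13, 0, -0.21, 0, 0, 0], [0.5, 0.13, 0, -0.21, 0, 0, 0], [0.5, 0.13, 0, -0.21, 0, 0, 0], [0.5, 0.13, 0, -0.21, 0, 0, 0]],
])

```text
t: 5.18
tcp_pos: [0.5845, 0.0459, 0.1241]
eef_rot: [0.0, -0.0, -0.707, 0.707]
ft_force: [-0.4, 0.7, -1.4]
opening: 0.0118
```

```bash
python3 - <<'E'
from st import *
goal([.5849,.0454,.112],-np.pi/2)
s=manip.read_state(); im=eyes.get_image("wrist"); W=cam("wrist",s)
g=cv2.cvtColor(im,cv2.COLOR_BGR2GRAY)
m=cv2.inRange(cv2.cvtColor(im,cv2.COLOR_BGR2HSV),(15,150,90),(32,255,255))
for v in (124,127,130): print(v,[*np.flatnonzero(m[v,200:330])[[0,-1]]+200], g[v,228:290])
E
```

```text
t 5.18 tcp [0.5845 0.0459 0.1241] F [-0.41  0.66 -1.35] open 0.0118
move cm [-0.04  1.21  0.05] turn [-0.     -0.001  -0.0002]
124 [np.int64(251), np.int64(268)] [109 111 113 109 114 106  83  71  87 112 126 141 147 154 158 153 146 142
 134 124 108 107 121 185 225 225 223 222 221 221 223 227 229 228 229 229
 228 228 224 203 153  95  78 117 202 234 189 152 161 176 184 184 178 177
 167 155 103  65  68  99 109 112]
127 [np.int64(251), np.int64(268)] [113 109 110 113 110 106  81  69  79  90 111 120 131 131 131 129 128 124
 114 106  93  90  95 176 224 225 224 222 220 221 224 227 228 230 229 229
 228 227 222 207 154 100  71  93 165 208 173 148 149 165 167 178 184 181
 165 138  89  57  66  98 109 108]
130 [np.int64(251), np.int64(268)] [115 109 113 111 110 104  80  71  74  83  84  89  92 101  99 102  98  93
  85  82  76  72  89 173 224 225 222 221 221 220 222 227 228 228 228 229
 228 227 224 205 147  95  77  70  72  90 121 120 126 133 136 139 134 122
 103  84  76  66  71  99 112 115]
```

Arm is centred between the pins (259.5 against 260.0 px). Lower onto the wing.

Request:
apply_moves([
  [[0.5, 0, 0.4, 0, 0, 0, 0], [0.5, 0, 0.8, 0, 0, 0, 0], [0.5, 0, 1.2, 0, 0, 0, 0], [0.5, 0, 1.5, 0, 0, 0, 0], [0.5, 0, 1.6, 0, 0, 0, 0], [0.5, 0, 1.6, 0, 0, 0, 0]],
])

```text
t: 5.73
tcp_pos: [0.5842, 0.0458, 0.1074]
eef_rot: [-0.001, 0.0, 0.707, -0.707]
ft_force: [-0.0, 0.1, -1.1]
opening: 0.0117
```

Request:
apply_moves([
  [[0.5, 0, 0.2, 0, 0, 0, 0], [0.5, 0, 0.4, 0, 0, 0, 0], [0.5, 0, 0.5, 0, 0, 0, 0], [0.5, 0, 0.5, 0, 0, 0, 0]],
])

```text
t: 6.07
tcp_pos: [0.5844, 0.0458, 0.1027]
eef_rot: [-0.001, 0.0, 0.707, -0.707]
ft_force: [0.2, -0.4, 0.2]
opening: 0.0119
```

```bash
python3 - <<'E'
from st import *
goal([.5849,.0454,.0908],-np.pi/2)
s=manip.read_state(); im=eyes.get_image("wrist")
a=cv2.resize(im[60:230,210:310],None,fx=3.5,fy=3.5,interpolation=0)
im2=eyes.get_image("side"); im3=eyes.get_image("scene")
b=cv2.resize(im2[100:175,220:300],None,fx=4,fy=4,interpolation=0)
c=cv2.resize(im3[115:190,310:390],None,fx=4,fy=4,interpolation=0)
cv=np.zeros((605,680,3),np.uint8); cv[:595,:350]=a; cv[:300,355:675]=b;cv[303:603,355:675]=c
cv2.imwrite("pics/m5.png",cv[:600])
E
```

```text
t 6.07 tcp [0.5844 0.0458 0.1027] F [ 0.17 -0.43  0.18] open 0.0119
move cm [-0.06  1.19  0.04] turn [ 0.     -0.0012  0.0002]
```

View pics/m5.png

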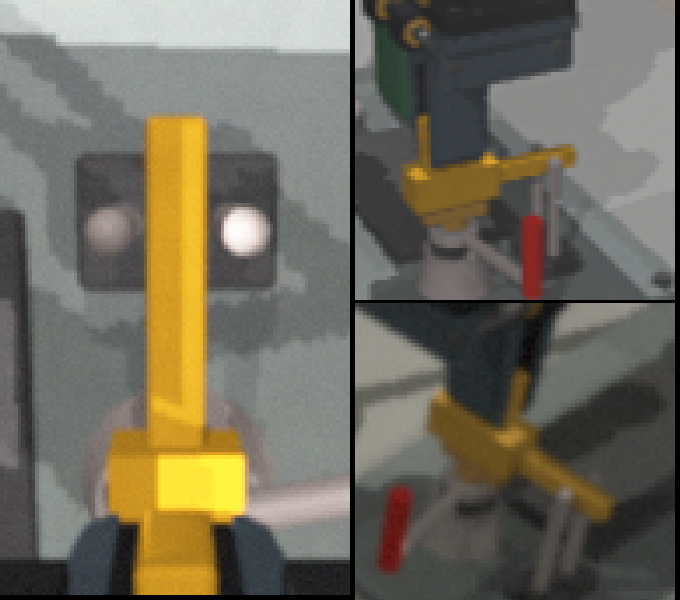

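No contact force, and the wing's top is inside the slot. Continue down.

Request:
apply_moves([
  [[0.5, -0.02, 0.3, 0.02, 0, 0, 0], [0.5, -0.02, 0.6, 0.02, 0, 0, 0], [0.5, -0.02, 0.8, 0.02, 0, 0, 0], [0.5, -0.02, 0.8, 0.02, 0, 0, 0]],
])

```text
t: 6.55
tcp_pos: [0.5843, 0.0456, 0.0943]
eef_rot: [-0.001, 0.0, 0.707, -0.707]
ft_force: [-0.4, -0.5, -1.2]
opening: 0.0116
```

Request:
apply_moves([
  [[0.5, 0, 0.15, 0, 0, 0, 0], [0.5, 0, 0.3, 0, 0, 0, 0], [0.5, 0, 0.4, 0, 0, 0, 0], [0.5, 0, 0.4, 0, 0, 0, 0]],
])

```text
t: 6.88
tcp_pos: [0.5847, 0.0456, 0.0909]
eef_rot: [-0.0, 0.0, 0.707, -0.707]
ft_force: [-0.3, 0.8, -0.8]
opening: 0.0115
```

Request:
apply_moves([
  [[0.5, 0, 0.05, 0, 0, 0, 0], [0.5, 0, 0.1, 0, 0, 0, 0], [0.5, 0, 0.15, 0, 0, 0, 0], [0.5, 0, 0.15, 0, 0, 0, 0]],
])

```text
t: 7.22
tcp_pos: [0.5848, 0.0456, 0.0906]
eef_rot: [0.0, -0.001, -0.707, 0.707]
ft_force: [-5.7, 0.5, 19.2]
opening: 0.012
```

Firm seat at TCP z 0.0906 (home predicted at 0.0908). Release and rise.

Request:
apply_moves([
  [[0.5, 0, -0.1, 0, 0, 0, 0], [3.5, 0, -0.1, 0, 0, 0, 0], [3.5, 0, -0.1, 0, 0, 0, 0], [3.5, 0, -0.1, 0, 0, 0, 0], [3.5, 0, -0.1, 0, 0, 0, 0], [3.5, 0, -2, 0, 0, 0, 0], [3.5, 0, -5, 0, 0, 0, 0], [3.5, 0, -8, 0, 0, 0, 0]],
])

```text
t: 7.88
tcp_pos: [0.5838, 0.0456, 0.1696]
eef_rot: [-0.001, -0.0, 0.707, -0.707]
ft_force: [0.1, -0.3, -0.1]
opening: 0.0346
```

```bash
python3 - <<'E'
from st import *
for _ in range(5):
    s=manip.read_state(); im=eyes.get_image("wrist")
im2=eyes.get_image("side"); im3=eyes.get_image("scene"); W=cam("wrist",s)
goal([.5849,.0454,.17],-np.pi/2)
cv2.imwrite("pics/w6.png",im)
a=im[30:300,150:400]
a=cv2.resize(a,None,fx=1.4,fy=1.4); b=cv2.resize(im2[100:175,220:300],None,fx=4,fy=4,interpolation=0)
c=cv2.resize(im3[115:190,310:390],None,fx=4,fy=4,interpolation=0)
cv=np.zeros((605,680,3),np.uint8); cv[:a.shape[0],:350]=a; cv[:300,355:675]=b;cv[303:603,355:675]=c
cv2.imwrite("pics/m6.png",cv[:600])
print("pred tab top",proj(W,[.584,.0455,.117]),"tip top",proj(W,[.664,.0455,.079]))
m=cv2.inRange(cv2.cvtColor(im,cv2.COLOR_BGR2HSV),(0,150,90),(6,255,255))|cv2.inRange(cv2.cvtColor(im,cv2.COLOR_BGR2HSV),(174,150,90),(180,255,255))
k,l,st,ce=cv2.connectedComponentsWithStats(m)
for i in range(1,k):
    if st[i,4]>60: print(st[i],ce[i].round(1))
print("pred red",proj(W,[.598,-.033,.096]))
E
```

```text
t 8.23 tcp [0.584  0.0456 0.1683] F [ 0.22 -1.11 -0.35] open 0.0347
move cm [-0.09 -0.17  0.02] turn [-0.     -0.0012  0.002 ]
pred tab top [259.77707595 208.56894538] tip top [259.59219002 100.45382442]
[339 169  25  22 332] [350.8 180. ]
pred red [356.71987936 184.2963419 ]
```

View pics/m6.png

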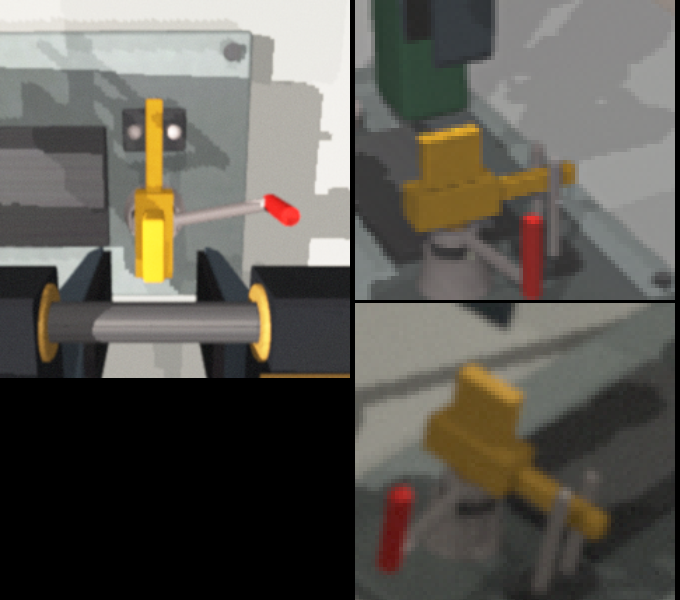

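The key is home: arm between the pins, tab and tip at the predicted pixels (259,208)/(259,101). The red pin is still at (357,184), as predicted. Next: over the red pin, jaws tangential.

```bash
python3 -c "
from st import *
goal([.598,-.033,.17],.171)"
```

```text
t 8.23 tcp [0.584  0.0456 0.1683] F [ 0.22 -1.11 -0.35] open 0.0347
move cm [-1.41 -0.18  7.86] turn [ 1.700e-03 -1.743e+00  1.400e-03]
```

Request:
apply_moves([
  [[3.5, -1.4, -0.2, 7.86, 0, -1.743, 0], [3.5, -1.4, -0.2, 7.86, 0, -1.743, 0], [3.5, -1.4, -0.2, 7.86, 0, -1.743, 0], [3.5, -1.4, -0.2, 7.86, 0, -1.743, 0], [3.5, -1.4, -0.2, 7.86, 0, -1.743, 0], [3.5, -1.4, -0.2, 7.86, 0, -1.743, 0], [3.5, -1.4, -0.2, 7.86, 0, -1.743, 0], [3.5, -1.4, -0.2, 7.86, 0, -1.743, 0]],
])

```text
t: 8.9
tcp_pos: [0.598, -0.033, 0.1702]
eef_rot: [0.333, -0.334, 0.624, -0.623]
ft_force: [0.4, -0.9, 0.4]
opening: 0.035
```

```bash
python3 -c "
from st import *
goal([.598,-.033,.17],.171)"
```

```text
t 8.9 tcp [ 0.598  -0.033   0.1702] F [ 0.44 -0.9   0.44] open 0.035
move cm [0.   0.02 0.  ] turn [ 2.000e-03 -7.598e-01  1.000e-04]
```

Request:
apply_moves([
  [[3.5, 0, 0, 0, 0, -0.76, 0], [3.5, 0, 0, 0, 0, -0.76, 0], [3.5, 0, 0, 0, 0, -0.76, 0], [3.5, 0, 0, 0, 0, -0.76, 0], [3.5, 0, 0, 0, 0, -0.76, 0], [3.5, 0, 0, 0, 0, -0.76, 0], [3.5, 0, 0, 0, 0, -0.76, 0], [3.5, 0, 0, 0, 0, -0.76, 0]],
])

```text
t: 9.57
tcp_pos: [0.5981, -0.0329, 0.1705]
eef_rot: [-0.539, 0.539, -0.458, 0.457]
ft_force: [0.2, -0.3, 0.3]
opening: 0.035
```

```bash
python3 - <<'E'
from st import *
goal([.598,-.033,.065],.171)
s=manip.read_state(); im=eyes.get_image("wrist"); W=cam("wrist",s)
h=cv2.cvtColor(im,cv2.COLOR_BGR2HSV)
m=cv2.inRange(h,(0,150,60),(6,255,255))|cv2.inRange(h,(174,150,60),(180,255,255))
k,l,st,ce=cv2.connectedComponentsWithStats(m)
for i in range(1,k):
    if st[i,4]>60: print(st[i],ce[i].round(1))
print("pred red top/mid",proj(W,[.598,-.033,.096]),proj(W,[.598,-.033,.071]))
cv2.imwrite("pics/w7.png",im)
E
```

```text
t 9.57 tcp [ 0.5981 -0.0329  0.1705] F [ 0.22 -0.33  0.33] open 0.035
move cm [1.000e-02 1.055e+01 0.000e+00] turn [ 0.0015 -0.0089 -0.0005]
[254 186  14  22 263] [260.5 196.6]
pred red top/mid [261.00602925 201.18383883] [260.94240008 193.74134906]
```

The red pin lies on the jaw centre line (260.5 vs 261). Descend, then narrow the jaws.

Request:
apply_moves([
  [[3.5, 0, 3, 0, 0, 0, 0], [3.5, 0, 6, 0, 0, 0, 0], [3.5, 0, 8.5, 0, 0, 0, 0], [3.5, 0, 10.2, 0, 0, 0, 0], [3.5, 0, 10.5, 0, 0, 0, 0], [2.4, 0, 10.5, 0, 0, 0, 0], [2.4, 0, 10.5, 0, 0, 0, 0], [2.4, 0, 10.5, 0, 0, 0, 0]],
])

```text
t: 10.28
tcp_pos: [0.5994, -0.0331, 0.0677]
eef_rot: [0.54, -0.539, 0.457, -0.458]
ft_force: [0.4, 0.2, 0.0]
opening: 0.0241
```

```bash
cat > arc.py <<'E'
import sys
from st import *
# target lever angle turned a (rad cw from start); offset ahead 6 mm; print move
c=np.array([.584,.0455]); th0=-1.40
s=manip.read_state()
def tgt(a,lead=.006):
    th=th0-a; p=c+.08*np.array([np.cos(th),np.sin(th)])+lead*np.array([np.sin(th),-np.cos(th)])
    return [*p,.065],th+np.pi/2
for a in map(float,sys.argv[1:]): print(a); goal(*tgt(a))
d=np.array(s["tcp_pos"][:2])-c; th=np.arctan2(d[1],d[0])
print("TCP r",np.hypot(*d).round(4),"turned(tcp)",round((th0-th)%6.283,4),"F tangential",round(float(np.dot(s["ft_force"][:2],[-np.sin(th),np.cos(th)])),2),"radial",round(float(np.dot(s["ft_force"][:2],d/np.hypot(*d))),2))
E
python3 arc.py 0 .1 .2 .3 .4 .5
```

```text
0.0
t 10.28 tcp [ 0.5994 -0.0331  0.0677] F [0.41 0.24 0.03] open 0.0241
move cm [-0.    0.27 -0.78] turn [-0.002  -0.0067  0.0006]
0.1
t 10.28 tcp [ 0.5994 -0.0331  0.0677] F [0.41 0.24 0.03] open 0.0241
move cm [-0.1   0.27 -1.58] turn [-0.002   0.0933  0.0005]
0.2
t 10.28 tcp [ 0.5994 -0.0331  0.0677] F [0.41 0.24 0.03] open 0.0241
move cm [-0.27  0.27 -2.36] turn [-0.002   0.1933  0.0004]
0.3
t 10.28 tcp [ 0.5994 -0.0331  0.0677] F [0.41 0.24 0.03] open 0.0241
move cm [-0.52  0.27 -3.13] turn [-0.002   0.2933  0.0003]
0.4
t 10.28 tcp [ 0.5994 -0.0331  0.0677] F [0.41 0.24 0.03] open 0.0241
move cm [-0.85  0.27 -3.86] turn [-2.100e-03  3.933e-01  2.000e-04]
0.5
t 10.28 tcp [ 0.5994 -0.0331  0.0677] F [0.41 0.24 0.03] open 0.0241
move cm [-1.25  0.26 -4.55] turn [-2.100e-03  4.933e-01  1.000e-04]
TCP r 0.0801 turned(tcp) 6.2601 F tangential 0.45 radial -0.16
```

Request:
apply_moves([
  [[2.4, 0, 0.1, -0.4, 0, 0, 0], [2.4, 0, 0.1, -0.8, 0, 0, 0], [2.4, -0.1, 0.1, -1.5, 0, 0.09, 0], [2.4, -0.25, 0.1, -2.3, 0, 0.19, 0], [2.4, -0.5, 0.1, -3.1, 0, 0.29, 0], [2.4, -0.83, 0.1, -3.8, 0, 0.39, 0], [2.4, -1.2, 0.1, -4.4, 0, 0.47, 0], [2.4, -1.2, 0.1, -4.4, 0, 0.47, 0]],
])

```text
t: 10.95
tcp_pos: [0.5519, -0.0281, 0.0659]
eef_rot: [0.417, -0.417, 0.571, -0.571]
ft_force: [-0.4, -0.7, -0.4]
opening: 0.0241
```

```bash
python3 arc.py .45 .5 .55 .6; python3 - <<'E'
from st import *
im2=eyes.get_image("side"); im3=eyes.get_image("scene")
b=cv2.resize(im2[80:200,190:310],None,fx=3.3,fy=3.3,interpolation=0)
c=cv2.resize(im3[100:220,280:400],None,fx=3.3,fy=3.3,interpolation=0)
cv2.imwrite("pics/m8.png",np.hstack([b,c]))
E
```

```text
0.45
t 10.95 tcp [ 0.5519 -0.0281  0.0659] F [-0.38 -0.72 -0.43] open 0.0241
move cm [0.02 0.09 0.46] turn [ 0.0003 -0.03    0.0001]
0.5
t 10.95 tcp [ 0.5519 -0.0281  0.0659] F [-0.38 -0.72 -0.43] open 0.0241
move cm [-0.01  0.09  0.06] turn [0.0003 0.02   0.0001]
0.55
t 10.95 tcp [ 0.5519 -0.0281  0.0659] F [-0.38 -0.72 -0.43] open 0.0241
move cm [-0.05  0.09 -0.34] turn [0.0003 0.07   0.0001]
0.6
t 10.95 tcp [ 0.5519 -0.0281  0.0659] F [-0.38 -0.72 -0.43] open 0.0241
move cm [-0.12  0.09 -0.74] turn [3.0e-04 1.2e-01 1.0e-04]
TCP r 0.0803 turned(tcp) 0.582 F tangential -0.06 radial 0.81
```

View pics/m8.png

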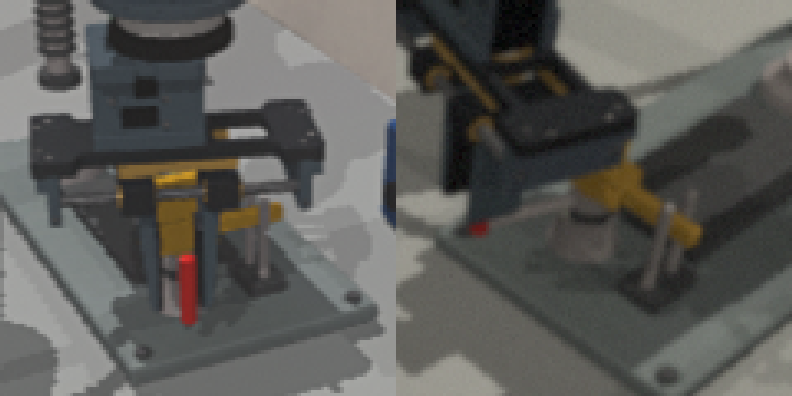

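The pin is held between the fingers, trailing finger behind it, and the key is still in place. Continue in 5 mm steps with force checks.

Request:
apply_moves([
  [[2.4, -0.03, 0, -0.25, 0, 0.03, 0], [2.4, -0.05, 0, -0.5, 0, 0.0625, 0], [2.4, -0.08, 0, -0.7, 0, 0.09, 0], [2.4, -0.08, 0, -0.7, 0, 0.09, 0]],
])

```text
t: 11.38
tcp_pos: [0.5471, -0.0256, 0.0656]
eef_rot: [-0.393, 0.392, -0.588, 0.588]
ft_force: [0.6, 0.2, 0.8]
opening: 0.0239
```

```bash
python3 arc.py .6
```

```text
0.6
t 11.38 tcp [ 0.5471 -0.0256  0.0656] F [0.59 0.18 0.78] open 0.0239
move cm [-0.01  0.06 -0.2 ] turn [-0.0006  0.0356 -0.0002]
TCP r 0.0801 turned(tcp) 0.6495 F tangential 0.44 radial -0.43
```

Request:
apply_moves([
  [[2.4, -0.02, 0, -0.2, 0, 0.03, 0], [2.4, -0.04, 0, -0.4, 0, 0.05, 0], [2.4, -0.05, 0, -0.5, 0, 0.0625, 0], [2.4, -0.05, 0, -0.5, 0, 0.0625, 0]],
])

```text
t: 11.72
tcp_pos: [0.5424, -0.0231, 0.0655]
eef_rot: [-0.374, 0.374, -0.6, 0.6]
ft_force: [0.3, -0.7, 0.8]
opening: 0.0241
```

Request:
apply_moves([
  [[2.4, -0.02, 0, -0.2, 0, 0.03, 0], [2.4, -0.04, 0, -0.4, 0, 0.05, 0], [2.4, -0.05, 0, -0.5, 0, 0.0625, 0], [2.4, -0.05, 0, -0.5, 0, 0.0625, 0]],
])

```text
t: 12.05
tcp_pos: [0.5379, -0.0204, 0.0654]
eef_rot: [0.355, -0.355, 0.612, -0.612]
ft_force: [1.3, -0.5, 1.2]
opening: 0.024
```

Request:
apply_moves([
  [[2.4, -0.02, 0, -0.2, 0, 0.03, 0], [2.4, -0.04, 0, -0.4, 0, 0.05, 0], [2.4, -0.05, 0, -0.5, 0, 0.0625, 0], [2.4, -0.05, 0, -0.5, 0, 0.0625, 0]],
])

```text
t: 12.38
tcp_pos: [0.5338, -0.0175, 0.0654]
eef_rot: [0.335, -0.335, 0.623, -0.622]
ft_force: [1.5, 0.8, 0.0]
opening: 0.0242
```

```bash
python3 arc.py .8
```

```text
0.8
t 12.38 tcp [ 0.5338 -0.0175  0.0654] F [1.5  0.8  0.01] open 0.0242
move cm [-0.06  0.04 -0.24] turn [0.0001 0.0467 0.0001]
TCP r 0.0805 turned(tcp) 0.8441 F tangential 0.67 radial -1.56
```

Request:
apply_moves([
  [[2.4, -0.03, 0, -0.2, 0, 0.03, 0], [2.4, -0.06, 0, -0.4, 0, 0.05, 0], [2.4, -0.08, 0, -0.5, 0, 0.0625, 0], [2.4, -0.08, 0, -0.5, 0, 0.0625, 0]],
])

```text
t: 12.72
tcp_pos: [0.53, -0.0141, 0.0654]
eef_rot: [0.316, -0.316, 0.633, -0.633]
ft_force: [1.2, 0.2, 1.3]
opening: 0.0239
```

Request:
apply_moves([
  [[2.4, -0.02, 0, -0.2, 0, 0.03, 0], [2.4, -0.04, 0, -0.4, 0, 0.05, 0], [2.4, -0.06, 0, -0.5, 0, 0.0625, 0], [2.4, -0.06, 0, -0.5, 0, 0.0625, 0]],
])

```text
t: 13.05
tcp_pos: [0.5264, -0.0105, 0.0654]
eef_rot: [0.296, -0.296, 0.642, -0.642]
ft_force: [0.4, -1.5, -0.1]
opening: 0.0243
```

Request:
apply_moves([
  [[2.4, -0.02, 0, -0.2, 0, 0.03, 0], [2.4, -0.04, 0, -0.4, 0, 0.05, 0], [2.4, -0.06, 0, -0.5, 0, 0.0625, 0], [2.4, -0.06, 0, -0.5, 0, 0.0625, 0]],
])

```text
t: 13.38
tcp_pos: [0.5236, -0.0071, 0.0656]
eef_rot: [-0.276, 0.275, -0.651, 0.651]
ft_force: [3.8, -2.7, 0.7]
opening: 0.0242
```

```bash
python3 arc.py 1.0; python3 - <<'E'
from st import *
s=manip.read_state(); im=eyes.get_image("wrist"); W=cam("wrist",s)
cv2.imwrite("pics/w9.png",im)
h=cv2.cvtColor(im,cv2.COLOR_BGR2HSV)
m=cv2.inRange(h,(0,150,60),(6,255,255))|cv2.inRange(h,(174,150,60),(180,255,255))
k,l,st,ce=cv2.connectedComponentsWithStats(m)
for i in range(1,k):
    if st[i,4]>60: print(st[i],ce[i].round(1), onz(W,*ce[i],.09))
E
```

```text
1.0
t 13.38 tcp [ 0.5236 -0.0071  0.0656] F [ 3.79 -2.74  0.74] open 0.0242
move cm [-0.03  0.06 -0.39] turn [-0.0009  0.0592 -0.0004]
TCP r 0.0801 turned(tcp) 1.0255 F tangential 4.55 radial -1.07
[262 221  22  25 446] [271.8 233.6] [ 0.53413514 -0.00386152  0.09      ]
```

Resistance of 4.5 N: the ring is at or near its stop. Go on in 1 mm steps.

Request:
apply_moves([
  [[2.4, 0, 0, -0.05, 0, 0, 0], [2.4, -0.01, 0, -0.1, 0, 0.012, 0], [2.4, -0.01, 0, -0.1, 0, 0.012, 0], [2.4, -0.01, 0, -0.1, 0, 0.012, 0]],
])

```text
t: 13.77
tcp_pos: [0.5229, -0.0063, 0.0655]
eef_rot: [-0.272, 0.272, -0.653, 0.653]
ft_force: [3.1, -3.8, 1.1]
opening: 0.0239
```

```bash
python3 arc.py |tail -1
```

```text
TCP r 0.0801 turned(tcp) 1.0376 F tangential 4.94 radial 0.1
```

Request:
apply_moves([
  [[2.4, 0, 0, -0.05, 0, 0, 0], [2.4, -0.01, 0, -0.1, 0, 0.012, 0], [2.4, -0.01, 0, -0.15, 0, 0.018, 0], [2.4, -0.01, 0, -0.15, 0, 0.018, 0], [2.4, -0.01, 0, -0.15, 0, 0.018, 0]],
])

```text
t: 14.18
tcp_pos: [0.5222, -0.0053, 0.0656]
eef_rot: [-0.266, 0.266, -0.655, 0.655]
ft_force: [3.6, -3.5, 1.4]
opening: 0.0241
```

```bash
python3 arc.py |tail -1
```

```text
TCP r 0.08 turned(tcp) 1.0539 F tangential 4.97 radial -0.58
```

```bash
cat > av.py <<'E'
from st import *
c=np.array([.584,.0455]); F=[];P=[]
for _ in range(6):
    s=manip.read_state(); im=eyes.get_image("wrist"); F.append(s["ft_force"]); P.append(s["tcp_pos"])
    F[-1]=F[-1]
s=manip.read_state(); F=np.array(F); d=np.mean(P,0)[:2]-c; th=np.arctan2(d[1],d[0])
t=np.array([-np.sin(th),np.cos(th)]); ft=F[:,:2]@t
print("t",s["t"],"tcp turn",round((-1.4-th)%6.283,4),"r",np.hypot(*d).round(4),"Ft",ft.mean().round(2),ft.std().round(2),"Fr",(F[:,:2]@(d/np.hypot(*d))).mean().round(2))
W=cam("wrist",s); h=cv2.cvtColor(im,cv2.COLOR_BGR2HSV)
m=cv2.inRange(h,(0,150,60),(6,255,255))|cv2.inRange(h,(174,150,60),(180,255,255))
k,l,st,ce=cv2.connectedComponentsWithStats(m); i=1+np.argmax(st[1:,4])
p=onz(W,*ce[i],.09)[:2]-c; print(st[i],ce[i].round(1),"pin turn",round((-1.4-np.arctan2(p[1],p[0]))%6.283,4),"r",np.hypot(*p).round(4))
E
python3 av.py
```

```text
t 14.4833 tcp turn 1.0537 r 0.08 Ft 5.89 0.51 Fr -0.59
[263 221  21  25 439] [272.5 233.6] pin turn 0.9838 r 0.0701
```

Request:
apply_moves([
  [[2.4, 0, 0, -0.05, 0, 0, 0], [2.4, -0.01, 0, -0.1, 0, 0.012, 0], [2.4, -0.01, 0, -0.2, 0, 0.018, 0], [2.4, -0.01, 0, -0.2, 0, 0.018, 0]],
])

```text
t: 14.82
tcp_pos: [0.521, -0.0038, 0.0656]
eef_rot: [-0.26, 0.259, -0.657, 0.658]
ft_force: [5.7, -5.0, -0.7]
opening: 0.0243
```

```bash
python3 av.py
```

```text
t 15.1167 tcp turn 1.076 r 0.08 Ft 7.49 0.57 Fr -1.41
[264 222  20  24 422] [273.  233.6] pin turn 1.0027 r 0.0701
```

Request:
apply_moves([
  [[2.4, 0, 0, -0.05, 0, 0, 0], [2.4, -0.01, 0, -0.1, 0, 0.012, 0], [2.4, -0.01, 0, -0.2, 0, 0.02, 0], [2.4, -0.01, 0, -0.2, 0, 0.02, 0]],
])

```text
t: 15.45
tcp_pos: [0.52, -0.0024, 0.0657]
eef_rot: [-0.254, 0.253, -0.66, 0.661]
ft_force: [6.2, -5.9, 0.2]
opening: 0.0239
```

```bash
python3 av.py
```

```text
t 15.75 tcp turn 1.0976 r 0.0799 Ft 8.56 0.22 Fr -1.53
[265 221  19  25 411] [273.3 233.7] pin turn 1.0222 r 0.0702
```

```bash
python3 - <<'E'
from st import *
im2=eyes.get_image("side"); im3=eyes.get_image("scene"); im=eyes.get_image("wrist")
b=cv2.resize(im2[90:175,215:305],None,fx=4.2,fy=4.2,interpolation=0)
c=cv2.resize(im3[110:195,310:400],None,fx=4.2,fy=4.2,interpolation=0)
a=cv2.resize(im,(320,240))
cv=np.zeros((600,790,3),np.uint8); cv[:b.shape[0],:b.shape[1]]=b; cv[:c.shape[0],400:400+c.shape[1]]=c[:,:390]; cv[360:,:320]=a
cv2.imwrite("pics/m10.png",cv)
E
```

```text
(no output)
```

View pics/m10.png

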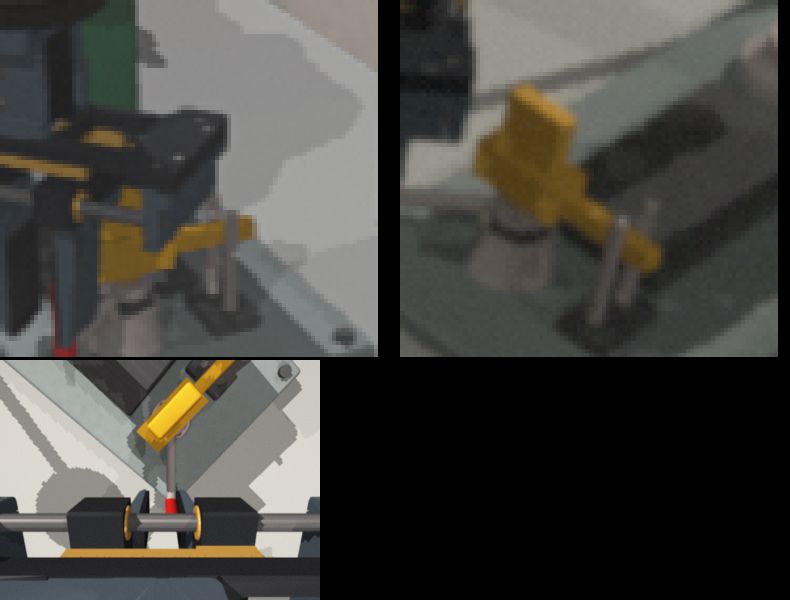

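The key is home and upright, its arm now resting against the -y pin, so part of the turn was key play. I keep to force as the measure and watch the key's yaw as well.

Request:
apply_moves([
  [[2.4, 0, 0, -0.05, 0, 0, 0], [2.4, -0.01, 0, -0.1, 0, 0.01, 0], [2.4, -0.01, 0, -0.2, 0, 0.02, 0], [2.4, -0.01, 0, -0.2, 0, 0.02, 0]],
])

```text
t: 16.23
tcp_pos: [0.5191, -0.001, 0.0658]
eef_rot: [-0.247, 0.246, -0.662, 0.663]
ft_force: [7.4, -7.0, -1.3]
opening: 0.0237
```

```bash
cat >> av.py <<'E'
m=cv2.inRange(h,(15,150,90),(32,255,255)); m[225:]=0
k,l,st,ce=cv2.connectedComponentsWithStats(m); i=1+np.argmax(st[1:,4])
b=cv2.minAreaRect(np.argwhere(l==i)[:,::-1].astype(np.float32)); q4=[onz(W,*p,.09)[:2] for p in cv2.boxPoints(b)]
e=max((q4[1]-q4[0],q4[2]-q4[1]),key=np.linalg.norm); print("key yaw~",round(np.arctan(e[1]/e[0]),4))
E
python3 av.py
```

```text
t 16.5333 tcp turn 1.1193 r 0.0799 Ft 10.23 0.45 Fr -1.61
[265 221  19  25 399] [273.8 233.6] pin turn 1.0404 r 0.0701
key yaw~ -0.0713
```

Request:
apply_moves([
  [[2.4, 0, 0, -0.05, 0, 0, 0], [2.4, -0.01, 0, -0.1, 0, 0.01, 0], [2.4, -0.01, 0, -0.18, 0, 0.018, 0], [2.4, -0.01, 0, -0.18, 0, 0.018, 0]],
])

```text
t: 16.87
tcp_pos: [0.5182, 0.0003, 0.0658]
eef_rot: [-0.242, 0.24, -0.664, 0.666]
ft_force: [9.6, -8.5, 0.6]
opening: 0.0237
```

```bash
python3 av.py
```

```text
t 17.1667 tcp turn 1.1389 r 0.0798 Ft 11.4 0.55 Fr -2.58
[266 222  19  24 389] [274.2 233.6] pin turn 1.0578 r 0.0701
key yaw~ -0.0565
```

11.4 N at the pin, steady. Back off, open a little, check for no contact.

Request:
apply_moves([
  [[2.4, 0, 0, 0.2, 0, 0, 0], [2.4, 0, 0, 0.5, 0, 0, 0], [3.5, 0, 0, 0.8, 0, 0, 0], [3.5, 0, 0, 0.8, 0, 0, 0], [3.5, 0, 0, 0.8, 0, 0, 0], [3.5, 0, 0, 0.8, 0, 0, 0]],
])

```text
t: 17.67
tcp_pos: [0.521, -0.005, 0.0652]
eef_rot: [0.24, -0.241, 0.665, -0.665]
ft_force: [-0.1, 0.3, -0.6]
opening: 0.0349
```

```bash
python3 av.py
```

```text
t 17.9667 tcp turn 1.0637 r 0.0806 Ft 0.21 0.51 Fr -0.03
[264 220  22  26 484] [273.7 233. ] pin turn 0.9718 r 0.0706
key yaw~ -0.053
```

Pin sprang back about 6 mm, more than expected, so I push again gently. If tight, it should be stiff up to about 10 N.

Request:
apply_moves([
  [[2.4, 0, 0, 0, 0, 0, 0], [2.4, 0, 0, 0, 0, 0, 0], [2.4, 0, 0, 0, 0, 0, 0], [2.4, 0, 0, -0.1, 0, 0, 0], [2.4, 0, 0, -0.2, 0, 0, 0], [2.4, 0, 0, -0.2, 0, 0, 0], [2.4, 0, 0, -0.2, 0, 0, 0]],
])

```text
t: 18.55
tcp_pos: [0.5209, -0.0041, 0.0656]
eef_rot: [-0.241, 0.241, -0.664, 0.665]
ft_force: [0.3, -5.7, 3.0]
opening: 0.0243
```

```bash
python3 av.py
```

```text
t 18.85 tcp turn 1.076 r 0.0803 Ft 5.78 0.75 Fr 2.96
[263 220  21  26 463] [272.4 233.1] pin turn 0.9992 r 0.0705
key yaw~ -0.0699
```

Request:
apply_moves([
  [[2.4, 0, 0, -0.1, 0, 0, 0], [2.4, 0, 0, -0.2, 0, 0, 0], [2.4, 0, 0, -0.2, 0, 0, 0], [2.4, 0, 0, -0.2, 0, 0, 0]],
])

```text
t: 19.18
tcp_pos: [0.5199, -0.0028, 0.0658]
eef_rot: [-0.241, 0.24, -0.664, 0.665]
ft_force: [2.8, -9.3, 2.9]
opening: 0.0239
```

```bash
python3 av.py
```

```text
t 19.4833 tcp turn 1.0956 r 0.0803 Ft 8.17 0.48 Fr 3.64
[264 220  20  26 438] [273.2 233.1] pin turn 1.0162 r 0.0705
key yaw~ -0.0499
```

Reloading is about twice as stiff as the first push, so it is tight. For margin I bring it to about 12.5–13 N.

Request:
apply_moves([
  [[2.4, 0, 0, -0.1, 0, 0, 0], [2.4, 0, 0, -0.2, 0, 0, 0], [2.4, 0, 0, -0.3, 0, 0, 0], [2.4, 0, 0, -0.3, 0, 0, 0]],
])

```text
t: 19.82
tcp_pos: [0.5183, -0.0008, 0.0659]
eef_rot: [-0.241, 0.24, -0.664, 0.666]
ft_force: [2.8, -12.8, 4.0]
opening: 0.0238
```

```bash
python3 av.py
```

```text
t 20.1167 tcp turn 1.1276 r 0.0804 Ft 11.61 0.3 Fr 5.12
[266 221  19  25 418] [274.1 233.3] pin turn 1.0458 r 0.0705
key yaw~ -0.0723
```

Request:
apply_moves([
  [[2.4, -0.02, 0, -0.06, 0, 0.005, 0], [2.4, -0.04, 0, -0.12, 0, 0.01, 0], [2.4, -0.04, 0, -0.12, 0, 0.01, 0], [2.4, -0.04, 0, -0.12, 0, 0.01, 0]],
])

```text
t: 20.45
tcp_pos: [0.5178, 0.0002, 0.066]
eef_rot: [-0.238, 0.237, -0.665, 0.667]
ft_force: [1.8, -15.7, 6.3]
opening: 0.0234
```

```bash
python3 av.py
```

```text
t 20.75 tcp turn 1.1412 r 0.0802 Ft 13.27 0.61 Fr 6.5
[266 221  19  25 404] [274.4 233.3] pin turn 1.0581 r 0.0704
key yaw~ -0.0677
```

13.3 N tangential. Release slowly and lift away.

Request:
apply_moves([
  [[2.4, 0, 0, 0.1, 0, 0, 0], [2.4, 0, 0, 0.2, 0, 0, 0], [2.4, 0, 0, 0.4, 0, 0, 0], [3.5, 0, 0, 0.6, 0, 0, 0], [3.5, 0, 0, 0.8, 0, 0, 0], [3.5, 0, 0, 0.8, 0, 0, 0], [3.5, 0, 0, 0.8, 0, 0, 0]],
])

```text
t: 21.33
tcp_pos: [0.5216, -0.0047, 0.0653]
eef_rot: [0.237, -0.238, 0.666, -0.666]
ft_force: [0.2, 0.8, -0.3]
opening: 0.035
```

```bash
python3 av.py
```

```text
t 21.6333 tcp turn 1.0645 r 0.0801 Ft 0.05 0.49 Fr -0.42
[264 220  22  26 470] [274.  233.4] pin turn 0.9711 r 0.0705
key yaw~ -0.0385
```

The rest position matches the first release, and there is no contact force. Lift clear.

Request:
apply_moves([
  [[3.5, 0, -2, 0, 0, 0, 0], [3.5, 0, -5, 0, 0, 0, 0], [3.5, 0, -8, 0, 0, 0, 0], [3.5, 0, -11, 0, 0, 0, 0], [3.5, 0, -14, 0, 0, 0, 0], [3.5, 0, -14, 0, 0, 0, 0], [3.5, 0, -14, 0, 0, 0, 0]],
])

```text
t: 22.22
tcp_pos: [0.5226, -0.0049, 0.2068]
eef_rot: [-0.239, 0.236, -0.666, 0.667]
ft_force: [-1.0, 0.1, -0.6]
opening: 0.0348
```

```bash
python3 - <<'E'
from st import *
s=manip.read_state(); im=eyes.get_image("wrist"); W=cam("wrist",s); print(s["tcp_pos"],s["ft_force"])
h=cv2.cvtColor(im,cv2.COLOR_BGR2HSV)
m=cv2.inRange(h,(0,150,60),(6,255,255))|cv2.inRange(h,(174,150,60),(180,255,255))
k,l,st,ce=cv2.connectedComponentsWithStats(m); i=1+np.argmax(st[1:,4]); c=np.array([.584,.0455])
p=onz(W,*ce[i],.085)[:2]-c; print("pin turn",-1.4-np.arctan2(p[1],p[0]),np.hypot(*p))
# key in scene/side vs after release (geometry predictions)
for n in("scene","side"):
    a=eyes.get_image(n); C=cam(n); 
    m=cv2.inRange(cv2.cvtColor(a,cv2.COLOR_BGR2HSV),(15,150,60),(32,255,255)); k,l,st,ce=cv2.connectedComponentsWithStats(m)
    print(n,[(st[i].tolist(),ce[i].round(1).tolist()) for i in range(1,k) if st[i,4]>60])
    print(" pred tab top",proj(C,[.584,.0455,.117]),"tip",proj(C,[.664,.0455,.073]),"cap bottom -y corner",proj(C,[.557,.034,.063]))
    o=cv2.imread(f"pics/{n}0.png"); d=cv2.absdiff(a,o).max(2)>60; d=cv2.morphologyEx(d.astype(np.uint8),cv2.MORPH_OPEN,np.ones((3,3)))
    k,l,st,ce=cv2.connectedComponentsWithStats(d); print(" changed:",[st[i].tolist() for i in range(1,k) if st[i,4]>25])
E
```

```text
[ 0.52257913 -0.00487998  0.20678315] [-1.0017891   0.13431098 -0.60174086]
pin turn 0.9675506492946506 0.07894425792680138
scene [([328, 131, 32, 36, 564], [342.8, 148.9]), ([117, 158, 30, 27, 258], [134.6, 170.2]), ([235, 180, 12, 34, 175], [239.9, 195.1])]
 pred tab top [342.8321272  134.69901544] tip [369.92737003 171.13508223] cap bottom -y corner [325.34105909 151.08447584]
 changed: [[289, 0, 49, 99, 2526], [375, 5, 29, 34, 370], [336, 6, 30, 16, 279], [349, 29, 6, 7, 34], [326, 46, 34, 57, 682], [365, 55, 53, 65, 1612], [328, 134, 22, 17, 223], [299, 143, 6, 17, 64], [201, 210, 28, 54, 584], [133, 229, 24, 18, 341]]
side [([232, 131, 36, 27, 511], [246.0, 145.1]), ([236, 218, 38, 18, 361], [248.6, 228.0]), ([347, 247, 25, 17, 76], [358.7, 255.1]), ([153, 294, 27, 47, 416], [164.7, 314.8])]
 pred tab top [243.62397606 132.39313122] tip [273.93568507 142.31288344] cap bottom -y corner [235.77307012 157.4100546 ]
 changed: [[195, 0, 40, 7, 217], [240, 0, 76, 95, 3247], [186, 8, 52, 35, 1265], [171, 45, 16, 25, 279], [254, 50, 17, 6, 77], [195, 56, 11, 4, 38], [250, 59, 18, 20, 258], [210, 69, 10, 42, 257], [248, 83, 3, 13, 39], [237, 132, 12, 13, 72], [228, 156, 5, 10, 42], [262, 160, 4, 9, 32], [275, 237, 57, 32, 959], [24, 250, 5, 21, 76], [277, 297, 29, 23, 537]]
```

The compass's white dial changed. Probably shadow, but I check its outline before handing in.

```bash
python3 - <<'E'
from st import *
for n in("scene","side"):
    for a in(cv2.imread(f"pics/{n}0.png"),eyes.get_image(n)):
        h=cv2.cvtColor(a,cv2.COLOR_BGR2HSV); m=cv2.inRange(h,(50,150,40),(75,255,255)); m[:190]=0
        k,l,st,ce=cv2.connectedComponentsWithStats(m); i=1+np.argmax(st[1:,4]); x,y,w,hh=st[i,:4]; print(n,st[i],ce[i].round(1), a[y:y+hh,x:x+w].reshape(-1,3).max(0))
s=manip.read_state(); print(s["t"],s["ft_force"])
E
```

```text
scene [123 236   8   9  24] [127.  240.4] [ 74 138  60]
scene [117 222  20  24 122] [126.4 232.5] [117 132 140]
side [284 329  13  17 106] [289.5 335.5] [105 158 107]
side [252 304  33  23  72] [269.9 316.3] [159 162 162]
22.4667 [-0.49748009 -0.09191714 -1.27590528]
```

```bash
python3 - <<'E'
from st import *
for n in("scene","side"):
    for a in(cv2.imread(f"pics/{n}0.png"),eyes.get_image(n)):
        h=cv2.cvtColor(a,cv2.COLOR_BGR2HSV); m=cv2.inRange(h,(45,90,25),(85,255,255)); m[:190]=0
        m=cv2.morphologyEx(m,cv2.MORPH_CLOSE,np.ones((9,9)))
        k,l,st,ce=cv2.connectedComponentsWithStats(m); i=1+np.argmax(st[1:,4]); print(n,st[i],ce[i].round(1))
E
```

```text
scene [ 103  201   65   59 1006] [131.6 236.7]
scene [ 103  201   65   59 1002] [131.5 236.3]
side [ 251  302   66   49 1372] [277.9 325. ]
side [ 251  302   67   49 1394] [277.9 325.1]
```

The compass outline is unchanged, so the change was only shadow. Handing in.

```bash
python3 -c "
from h import *
print(manip.finish_job())"
```

```text
the job is handed in; nothing more can be done
None
```

I dropped the largest yellow key over the screw's wing, let go of it, and pushed the jam nut's lever clockwise until it was tight. The job was handed in at about 22.5 s, and the hand-in gave no verdict.

- **Key:** It seated firmly at 19 N, with the tool at 90.6 mm against the 90.8 mm I expected for fully home. After release, the wrist, side and scene views showed its arm between the pins. At the end it was where it should be to within a few pixels. Its turn was roughly 0.04–0.07 rad clockwise, which is the play against the pin.
- **Nut:** The ring stopped after about 0.95 rad of lever turn. I pushed to 11.4 N, let go, then pushed again to 13.3 N and let go.
- **Spring-back:** The lever sprang back 6–7 mm at the pin, more than the "few mm" described. I put that down partly to play in the key and screw. It came to rest at the same angle after both pushes, and the second push was about twice as stiff as the first, so I take it as tight. I could not see the angle between lever and ring directly.
- **Force reading:** On the second push there was also a sideways force of about 6.5 N at the tool, because I pushed in a straight line. The 13.3 N is the tangential part.
- **Other things on the counter:** The compass dial changed in the final image comparison, but its outline had not moved, so that was shadow. No other bystander showed a change. The arm was clear of everything at hand-in.

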